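# Put the hole saws back on their storage board in order of size

## Task

Put the four hole saws back on the storage board in a row from smallest to largest, each standing teeth down over the dowel in the middle of its own painted disc and well centred on it. Set them down rather than dropping them, and leave the freshly glued toy car and the pot of brushes where they are.

Things in the scene. Friction and masses are not known exactly. Their poses are not given: they have to be found in the camera images.
- saw_30_mid (a point): Hole saw of 30 mm outside diameter: a red steel cup with a bright toothed rim, standing upright with its teeth down and its flat closed cap (with a dark arbor hole) on top. 46 mm high, hollow and open underneath, inside diameter 25 mm, inside depth 42 mm, about 100 g. The point is its centre: on its axis, half-way up, 23 mm above the tooth tips. z points up along its axis; it is round, so any grasp yaw will do.
- saw_38_mid (a point): Hole saw of 38 mm outside diameter: a red steel cup with a bright toothed rim, standing upright with its teeth down and its flat closed cap (with a dark arbor hole) on top. 46 mm high, hollow and open underneath, inside diameter 33 mm, inside depth 42 mm, about 130 g. The point is its centre: on its axis, half-way up, 23 mm above the tooth tips. z points up along its axis; it is round, so any grasp yaw will do.
- saw_48_mid (a point): Hole saw of 48 mm outside diameter: a red steel cup with a bright toothed rim, standing upright with its teeth down and its flat closed cap (with a dark arbor hole) on top. 46 mm high, hollow and open underneath, inside diameter 43 mm, inside depth 42 mm, about 170 g. The point is its centre: on its axis, half-way up, 23 mm above the tooth tips. z points up along its axis; it is round, so any grasp yaw will do.
- saw_60_mid (a point): Hole saw of 60 mm outside diameter: a red steel cup with a bright toothed rim, standing upright with its teeth down and its flat closed cap (with a dark arbor hole) on top. 46 mm high, hollow and open underneath, inside diameter 55 mm, inside depth 42 mm, about 230 g. The point is its centre: on its axis, half-way up, 23 mm above the tooth tips. z points up along its axis; it is round, so any grasp yaw will do.
- peg_30: Place of the 30 mm saw on the storage board: a wooden dowel, 6 mm thick and 22 mm high, upright in the middle of a painted blue disc 38 mm across. Origin at the dowel's foot, on the board's top face, 18 mm above the bench; x along the row towards the larger places, z up. First in the row, 47 mm from the board's end. A saw standing here has its centre 23 mm above the origin.
- peg_38: Place of the 38 mm saw on the storage board: a wooden dowel, 6 mm thick and 22 mm high, upright in the middle of a painted blue disc 46 mm across. Origin at the dowel's foot, on the board's top face, 18 mm above the bench; x along the row towards the larger places, z up. Second in the row, 58 mm from the first. The board is plywood, 305 x 100 x 18 mm, fixed flat on the bench at any yaw.
- peg_48: Place of the 48 mm saw on the storage board: a wooden dowel, 6 mm thick and 22 mm high, upright in the middle of a painted blue disc 56 mm across. Origin at the dowel's foot, on the board's top face, 18 mm above the bench; x along the row towards the larger places, z up. Third in the row, 67 mm from the second.
- peg_60: Place of the 60 mm saw on the storage board: a wooden dowel, 6 mm thick and 22 mm high, upright in the middle of a painted blue disc 68 mm across. Origin at the dowel's foot, on the board's top face, 18 mm above the bench; x along the row towards the larger places, z up. Last in the row, 78 mm from the third and 55 mm from the board's end.
- toy_car_mid (a point): Toy car of glued wood with a blue cab and four wooden wheels, standing loose on the bench: 110 mm long (its x), 67 mm wide, 64 mm high. Its glue is still setting. The point is at the middle of the car, 34 mm above the bench.
- brush_pot_mid (a point): Cream pot holding brushes and pencils, standing loose on the bench: 72 mm across at the rim, 90 mm high, brushes up to about 165 mm. The point is on its axis, 45 mm above the bench.
Mind the look-alikes: they are no part of the job. Leave any green, purple or white look-alike of the part that bears saw_60_mid alone.

How it is judged (in metres and radians):
At the end, for the whole second after the job is handed in: Each of the four hole saws stands upright (within 0.1 rad) on the board over its own dowel, its axis within 9 mm of the dowel's and its teeth down on the board (within 4 mm), let go of and at rest (horizontal distance between saw_30_mid and peg_30 below 0.009 m and z of saw_30_mid in the frame of peg_30 between 0.019 and 0.027 m and angle between each of saw_30_mid, saw_38_mid, saw_48_mid, saw_60_mid's own z axis and vertical below 0.1 rad and linear speed of each of saw_30, saw_38, saw_48, saw_60 below 0.02 m/s and contact force between the fingers and saw_30 below 0.05 N and horizontal distance between saw_38_mid and peg_38 below 0.009 m and z of saw_38_mid in the frame of peg_38 between 0.019 and 0.027 m and contact force between the fingers and saw_38 below 0.05 N and horizontal distance between saw_48_mid and peg_48 below 0.009 m and z of saw_48_mid in the frame of peg_48 between 0.019 and 0.027 m and contact force between the fingers and saw_48 below 0.05 N and horizontal distance between saw_60_mid and peg_60 below 0.009 m and z of saw_60_mid in the frame of peg_60 between 0.019 and 0.027 m and contact force between the fingers and saw_60 below 0.05 N); the robot touches nothing.
It fails at once if a hole saw is dropped (falls free from more than about 40 mm) ((linear speed of saw_30 above 0.9 m/s and contact force between anything else and saw_30 below 0.05 N) or (linear speed of saw_38 above 0.9 m/s and contact force between anything else and saw_38 below 0.05 N) or (linear speed of saw_48 above 0.9 m/s and contact force between anything else and saw_48 below 0.05 N) or (linear speed of saw_60 above 0.9 m/s and contact force between anything else and saw_60 below 0.05 N)).
It fails at once if the toy car is moved by more than 12 mm or tipped (distance of toy_car_mid from where it was at the start of the episode above 0.012 m or angle between toy_car_mid's own z axis and vertical above 0.2 rad).
It fails at once if the brush pot is moved by more than 12 mm or tipped (distance of brush_pot_mid from where it was at the start of the episode above 0.012 m or angle between brush_pot_mid's own z axis and vertical above 0.2 rad).
It also fails if it takes over 112 s, if anything falls off the work surface, if the arm or the gripper's body presses on something with over 40 N, if the wrist force passes 120 N, or if a joint passes its speed limit or range.

## Robot

A 6-joint arm with a two-finger parallel gripper is mounted at the origin on the work surface. World frame = base frame: x ahead of the robot, y to its left, z up, the work surface at z = 0. Lengths are in m, angles in degrees, forces in N, time in s.
With the tool pointing down it reaches from about 0.35 to 0.725 m from the base axis. Payload 6 kg.
Tool frame: the origin (TCP) lies midway between the tips of the shut fingers; the grasp point (between the pads) lies 19 mm behind it; z points along the fingers, y is the direction in which the jaws open and shut (so a half turn about z gives the same grasp; the last joint's range is limited). The gripper opens to 85 mm and grips with 20 to 120 N. Pads are 22 mm wide; open, the fingers measure 114 mm over their backs; the gripper's body (76 mm by 85 mm) begins 54 mm behind the grasp point. The pads swing forward as they close: fully open they stand 13 mm farther back than shut.
Start: joints at [87.473, 2.303, 4.859, 0, -92.561, -19.12], TCP at [0.221, 0.558, 0.231] pointing down, gripper open.
Joint ranges: [-146.85, 146.85], [-73.84, 115.35], [-62.03, 85.46], [-188.31, 113.3], [-161.28, -10.13], [-171.36, 171.36]. Speed limits (degrees/s): [147.25, 147.25, 172.46, 180, 180, 180].

## Interface

Orientations are given as [roll, pitch, yaw] about the fixed x, y, z axes, in that order (R = Rz(yaw) Ry(pitch) Rx(roll)).
In Python, from workcell import ctrl gives the robot as it stands.
- The arm moves only by the tool step_arm, never from a script. Its argument "series" is a list of rows, each a list of 7 numbers: the turn, a rotation vector about the world's x, y, z in rad, then the shift along the world's x, y, z in cm, then the closure in counts, from 0 (fully open) to 255 (shut). A call has 1 to 10 rows; each row shifts and turns the commanded pose from where the row before left it; what a row does not reach is not made up. A row lasts 1/12 s, in which the tool goes at most 41.7 mm and 7.16 degrees, less where a joint would pass 70% of its speed; a pose out of reach is approached as far as the arm can. A call is refused whole if a number of a shift passes 4.17 or a number of a turn 0.125, either way. A call with a gripper value outside its range is refused whole. The fingers move at their own pace and stop on an object; "force" is the grip in N (left out, the last holds). Time passes only in rows, so rows that do not move let the fingers close. It gives the time, the measured TCP pose, the force and the opening at its end, in the units of the state.
- ctrl.get_obs(): the state, without advancing time (a new reading comes with each control period).
- ctrl.get_image(name): name is "side" or "top" or "wrist"; returns a dict with "frame" (384x512x3 uint8, red, green, blue), "intrinsics" (3x3 intrinsics, pixels), "dist" ([k1, k2, p1, p2, k3] as OpenCV has them; the pictures are not rectified), "eye" and "attitude" of the camera in the world. Camera axes: x right, y down, z forward; pixel columns grow to the right and rows downward; lengths in m; the calibration is good to about 2 mm. A picture is of the moment at which its call begins. There is no depth.
- ctrl.sign_off(): hands the job in, once; it reports no verdict.
Trained networks look in a picture, given as the dict that the camera call returned (one of the last four; its "shot" number tells which), for a name from the list of things; names that differ only in an ending like _2 or _b are one class to them, and where a whole thing is asked for, a point or a joint stands for the part that bears it (a point fixed in the world has none). Each returns a list of dicts, best first, with "p" (0 to 1); they miss things now and then, are a little off and sometimes report something else, mostly with a low value. They report only what shows in the picture. A call takes as long as a camera call. They do not tell look-alikes from the thing itself.
- ctrl.recognise(picture, query): "xyz" ([x, y, z] in m, in world coordinates, good to about 4 mm: the middle of the surface that is visible of it).
- ctrl.outline_of(picture, query): "pixels" (384x512 bool, what is visible of it).
- ctrl.pinpoint(picture, query): "xyz" ([x, y, z] in m, in world coordinates, good to about 4 mm: a listed point, or the origin of a listed thing).
The state is a dict: "t": time; "qpos": joint angles; "joint_vel": joint speeds; "joint_torque": joint torques, N m; "ee_pos": TCP position; "tcp_rot": TCP orientation; "force": force on the tool from outside, world axes, zero at the start; "wrist_torque": the same for the moment, N m; "width": opening from 0.0 (shut) to 1.0 (fully open).
Only numpy, scipy, OpenCV 4.12 (cv2) and the standard library are available. Lean on these libraries where they do the work, as an engineer would, in place of code of your own. Each camera call takes 0.05 s, during which the arm holds its last target.

## Working session

There is one attempt and no reset: what is moved stays moved. The work goes in short steps, Python scripts to look and compute and a tool call to move; the robot and the scene stay as the last step left them, time stands still between calls to the robot, and variables do not carry over. Pictures are saved under pics/ and viewed, and the job is handed in when it is done.

Besides the shell and the picture viewer there is one more tool, called after "Call:" by a JSON object that holds its "api" and its "payload", one argument or row to a line. step_arm: Moves the arm, as the interface text tells. Its arguments: {"type":"object","properties":{"series":{"type":"array"},"force":{"type":"number"}},"required":["series"]}

```bash
ls; mkdir -p pics
python3 - <<'E'
from workcell import ctrl
import cv2,numpy as np
o=ctrl.get_obs();print(o)
for n in ("top","side"):
    p=ctrl.get_image(n);print(n,p["intrinsics"],p["dist"],p["eye"],p["attitude"],p["shot"])
    cv2.imwrite(f"pics/{n}0.png",p["frame"][:,:,::-1])
    for q in ["saw_30_mid","saw_38_mid","saw_48_mid","saw_60_mid","peg_30","peg_38","peg_48","peg_60","toy_car_mid","brush_pot_mid"]:
        r=ctrl.pinpoint(p,q);print(q,[(np.round(d["xyz"],4).tolist(),round(d["p"],2)) for d in r])
E
```

```text
pics
{'t': 0.0, 'qpos': array([ 8.74710987e+01,  2.33806468e+00,  4.80078285e+00, -2.68573998e-02,
       -9.25624457e+01, -1.91183986e+01]), 'joint_vel': array([ 0.14152265, -0.02260896,  0.11392886,  0.02025047,  0.03604966,
       -0.03694815]), 'joint_torque': array([-1.85619838e-04, -3.68205678e+01,  3.47413659e+01,  6.93193361e+00,
       -5.38965935e-03, -2.07260547e-05]), 'ee_pos': array([0.22114687, 0.55739032, 0.2302689 ]), 'tcp_rot': array([ 1.79896985e+02, -7.31016809e-03, -2.16461159e+01]), 'force': array([-0.21883639,  0.07859616, -0.36890705]), 'wrist_torque': array([ 0.03624943, -0.01992745,  0.01758212]), 'width': 0.9983288648778937}
top [[362.11985432   0.         259.38777394]
 [  0.         362.11985432 191.8919339 ]
 [  0.           0.           1.        ]] [-0.07537139  0.          0.          0.          0.        ] [ 0.31681555 -0.01001279  1.11790179] [-1.70037308e+02  6.63191165e-02 -8.96625229e+01] 1
saw_30_mid [([0.455, -0.303, 0.0242], 0.61)]
saw_38_mid [([0.548, -0.3424, 0.021], 0.65)]
saw_48_mid [([0.5592, 0.3591, 0.023], 0.82)]
saw_60_mid [([0.3316, 0
[... 1433 characters left out ...]
 0.3211, 0.0253], 0.56)]
peg_30 [([0.5785, -0.0534, 0.0167], 0.66), ([0.5787, 0.0117, 0.0201], 0.58), ([0.5827, 0.0933, 0.0199], 0.53), ([0.5815, -0.111, 0.0147], 0.52)]
peg_38 [([0.5785, -0.0534, 0.0167], 0.66), ([0.5787, 0.0117, 0.0201], 0.58), ([0.5827, 0.0933, 0.0199], 0.53), ([0.5815, -0.111, 0.0147], 0.52)]
peg_48 [([0.5785, -0.0534, 0.0167], 0.66), ([0.5787, 0.0117, 0.0201], 0.58), ([0.5827, 0.0933, 0.0199], 0.53), ([0.5815, -0.111, 0.0147], 0.52)]
peg_60 [([0.5785, -0.0534, 0.0167], 0.66), ([0.5787, 0.0117, 0.0201], 0.58), ([0.5827, 0.0933, 0.0199], 0.53), ([0.5815, -0.111, 0.0147], 0.52)]
toy_car_mid []
brush_pot_mid [([0.703, 0.2669, 0.045], 0.91), ([0.5786, 0.0133, 0.0189], 0.17)]
```

View pics/top0.png

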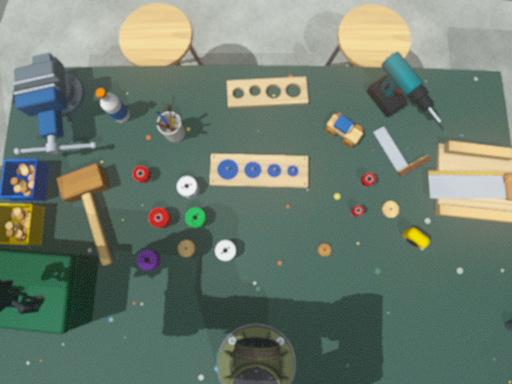

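View pics/side0.png

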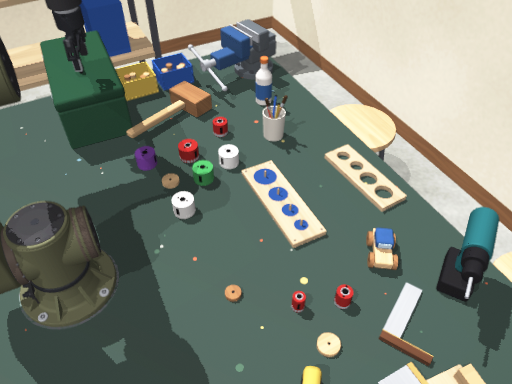

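Top view: the red saws are at px (158,217) [60], (142,174) [48], (369,179) [38] and (357,211) [30]. The look-alikes are white (187,186) and (225,250), green (195,217) and purple (147,259). The 60 mm candidate is the red one at (158,217), because the description says red. I'll confirm that in an enlarged crop.

```bash
cat > h.py <<'E'
import cv2,numpy as np
from scipy.spatial.transform import Rotation as R
from workcell import ctrl
def ray(p,uv):
    n=cv2.undistortPoints(np.array([[uv]],float),p["intrinsics"],np.array(p["dist"]))[0,0]
    d=R.from_euler("xyz",p["attitude"],degrees=True).as_matrix()@np.array([n[0],n[1],1.])
    return np.array(p["eye"]),d
def at_z(p,uv,z):
    e,d=ray(p,uv); return e+d*(z-e[2])/d[2]
def proj(p,X):
    M=R.from_euler("xyz",p["attitude"],degrees=True).as_matrix().T
    t=-M@np.array(p["eye"])
    return cv2.projectPoints(np.array([X],float),cv2.Rodrigues(M)[0],t,p["intrinsics"],np.array(p["dist"]))[0][0,0]
def redmask(p,):
    h=cv2.cvtColor(p["frame"],cv2.COLOR_RGB2HSV)
    return ((((h[...,0]<8)|(h[...,0]>172))&(h[...,1]>140)&(h[...,2]>60))*255).astype(np.uint8)
E
python3 - <<'E'
from h import *
im=cv2.imread("pics/top0.png")
a=cv2.resize(im[150:280,120:250],(390,390),interpolation=cv2.INTER_CUBIC);b=cv2.resize(im[150:280,300:430],(390,390),interpolation=cv2.INTER_CUBIC)
cv2.imwrite("pics/crop0.png",np.hstack([a,b]))
p=ctrl.get_image("top")
print(proj(p,[.43,.298,.046]))
n,l,s,c=cv2.connectedComponentsWithStats(redmask(p))
for i in range(1,n):
    if s[i,4]>40: print(s[i],c[i],at_z(p,c[i],.03))
w=ctrl.get_image("wrist");print(w["eye"],w["attitude"],w["intrinsics"]);cv2.imwrite("pics/w0.png",w["frame"][:,:,::-1])
E
```

```text
[157.0338999  216.04932967]
[133 166  16  16 155] [140.94193548 173.84516129] [0.56269615 0.36043792 0.03      ]
[361 173  15  13  84] [367.85714286 179.3452381 ] [ 0.54916181 -0.34250081  0.03      ]
[352 206  12  10  59] [356.91525424 210.71186441] [ 0.45151841 -0.30434994  0.03      ]
[149 208  21  20 276] [159.01811594 217.39855072] [0.42763446 0.29629099 0.03      ]
[0.28894832 0.5296731  0.37293474] [ 1.63233785e+02  1.30920013e-02 -1.11592757e+02] [[286.4397874    0.         253.68022184]
 [  0.         286.4397874  192.02253391]
 [  0.           0.           1.        ]]
```

View pics/crop0.png

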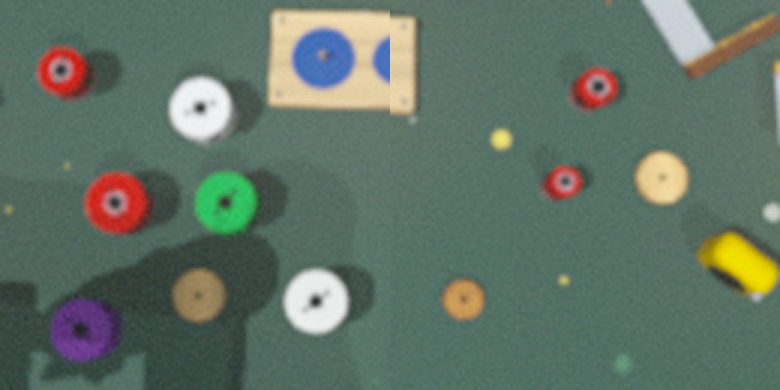

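View pics/w0.png

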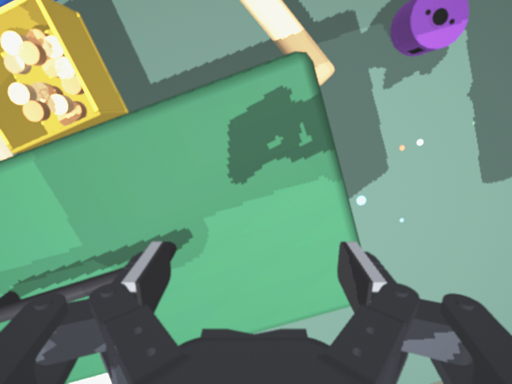

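The crop confirms four red saws. The wrist view (start pose, over the green box) shows a purple look-alike at (430,20). Next I move to hover above the red 60.

Call:
{"api": "step_arm", "payload": {
  "series": [
    [0,0,-0.119,2.08,-2.6,0,0],
    [0,0,-0.119,2.08,-2.6,0,0],
    [0,0,-0.119,2.08,-2.6,0,0],
    [0,0,-0.119,2.08,-2.6,0,0],
    [0,0,-0.119,2.08,-2.6,0,0],
    [0,0,-0.119,2.08,-2.6,0,0],
    [0,0,-0.119,2.08,-2.6,0,0],
    [0,0,-0.119,2.08,-2.6,0,0],
    [0,0,-0.119,2.08,-2.6,0,0],
    [0,0,-0.119,2.08,-2.6,0,0]
  ],
  "force": 30
}}

```text
t: 2.03
ee_pos: [0.4301, 0.2963, 0.2316]
tcp_rot: [-180.0, 0.0, -90.2]
force: [0.6, 0.8, 0.6]
width: 1.001
```

Call:
{"api": "step_arm", "payload": {
  "series": [
    [0,0,0,0,0,-2,0],
    [0,0,0,0,0,-2,0],
    [0,0,0,0,0,0,0]
  ]
}}

```text
t: 2.28
ee_pos: [0.4283, 0.2962, 0.187]
tcp_rot: [179.7, -0.2, -89.9]
force: [-0.3, -1.1, -1.1]
width: 0.999
```

```bash
cat >> h.py <<'E'
def look(name,z=.046):
    w=ctrl.get_image("wrist");cv2.imwrite(f"pics/{name}.png",w["frame"][:,:,::-1])
    o=ctrl.get_obs();print("t",o["t"],"ee",o["ee_pos"].round(4),o["tcp_rot"].round(2),"w",o["width"].round(3),"F",o["force"].round(2))
    return w
def reds(w,z=.046):
    n,l,s,c=cv2.connectedComponentsWithStats(redmask(w))
    for i in range(1,n):
        if s[i,4]>150: print("red",s[i],c[i].round(1),at_z(w,c[i],z).round(4))
E
python3 - <<'E'
from h import *
w=look("w1");reds(w)
for q in ["saw_60_mid","saw_48_mid"]:
    print(q,[(np.round(d["xyz"],4).tolist(),round(d["p"],2)) for d in ctrl.pinpoint(w,q)])
E
```

```text
Traceback (most recent call last):
  File "h.py", line 19, in look
    o=ctrl.get_obs();print("t",o["t"],"ee",o["ee_pos"].round(4),o["tcp_rot"].round(2),"w",o["width"].round(3),"F",o["force"].round(2))
                                                                                          ^^^^^^^^^^^^^^^^
AttributeError: 'float' object has no attribute 'round'
```

View pics/w1.png

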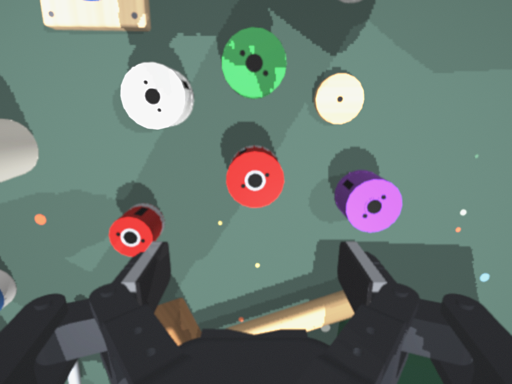

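The wrist view shows the red 60 in the middle, with its arbor hole at (255,181), and the red 48 at (130,238). The look-alikes are clearly separate.

```bash
sed -i 's/o\["width"\].round(3)/round(float(o["width"]),3)/' h.py
cat >> h.py <<'E'
def hole(w,uv,r=14,z=.046):
    # centre of bright washer ring + dark hole near uv -> blob of low-saturation pixels
    u,v=map(int,uv); h=cv2.cvtColor(w["frame"],cv2.COLOR_RGB2HSV)[v-r:v+r,u-r:u+r]
    m=(((h[...,1]<100)|(h[...,2]<50))*255).astype(np.uint8)
    n,l,s,c=cv2.connectedComponentsWithStats(m)
    i=1+np.argmax(s[1:,4]); px=c[i]+[u-r,v-r]
    print("hole",px.round(1),s[i],at_z(w,px,z).round(4))
E
python3 - <<'E'
from h import *
w=look("w1b");reds(w);hole(w,(255,181));hole(w,(130,238),11)
for q in ["saw_60_mid","saw_48_mid"]:
    print(q,[(np.round(d["xyz"],4).tolist(),round(d["p"],2)) for d in ctrl.pinpoint(w,q)])
E
```

```text
t 2.3833 ee [0.4292 0.2973 0.1913] [ 1.7998e+02 -7.0000e-02 -8.9830e+01] w 1.001 F [-0.15 -0.14  1.37]
red [ 227  146   57   60 2227] [255.3 176.2] [0.426 0.291 0.046]
red [ 111  206   52   49 1445] [137.2 228.9] [0.5534 0.3498 0.046 ]
hole [255.5 179. ] [  4   2  22  21 350] [0.4258 0.2939 0.046 ]
hole [131.3 235.4] [  3   0  19  18 284] [0.5607 0.3576 0.046 ]
saw_60_mid [([0.4279, 0.19, 0.0263], 0.83), ([0.428, 0.2947, 0.018], 0.73), ([0.5265, 0.2134, 0.0216], 0.7), ([0.3037, 0.3225, 0.0214], 0.63)]
saw_48_mid [([0.5573, 0.3564, 0.0263], 0.97)]
```

Call:
{"api": "step_arm", "payload": {
  "series": [
    [0,0,0,-0.2,-0.2,-3.0,0],
    [0,0,0,0,0,-4,0],
    [0,0,0,0,0,-4,0],
    [0,0,0,0,0,-3,0],
    [0,0,0,0,0,-2.5,0],
    [0,0,0,0,0,-1.8,0],
    [0,0,0,0,0,0,0],
    [0,0,0,0,0,0,60],
    [0,0,0,0,0,0,120],
    [0,0,0,0,0,0,200]
  ],
  "force": 35
}}

```text
t: 3.32
ee_pos: [0.4284, 0.2972, 0.0112]
tcp_rot: [-179.8, 0.2, -89.8]
force: [0.2, 0.4, 2.5]
width: 0.693
```

Call:
{"api": "step_arm", "payload": {
  "series": [
    [0,0,0,0,0,0,255],
    [0,0,0,0,0,0,255],
    [0,0,0,0,0,0,255],
    [0,0,0,0,0,0,255],
    [0,0,0,0,0,0,255]
  ]
}}

```text
t: 3.73
ee_pos: [0.4285, 0.2972, 0.0112]
tcp_rot: [-179.8, 0.2, -89.8]
force: [-0.9, 0.7, 6.5]
width: 0.692
```

Call:
{"api": "step_arm", "payload": {
  "series": [
    [0,0,0,0,0,1.5,255],
    [0,0,0,0,0,3.5,255],
    [0,0,0,0,0,4,255],
    [0,0,0,0,0,4,255],
    [0,0,0,3,-2,0,255],
    [0,0,0,3,-2,0,255],
    [0,0,0,3,-2,0,255],
    [0,0,0,3,-2,0,255],
    [0,0,0,3,-2,0,255],
    [0,0,0,0,0,0,255]
  ]
}}

```text
t: 4.57
ee_pos: [0.5806, 0.192, 0.1376]
tcp_rot: [180.0, -0.1, -90.1]
force: [-1.1, 1.0, -2.7]
width: 0.69
```

```bash
cat >> h.py <<'E'
def blues(w,z=.018):
    h=cv2.cvtColor(w["frame"],cv2.COLOR_RGB2HSV)
    m=((abs(h[...,0].astype(int)-111)<9)&(h[...,1]>120)).astype(np.uint8)*255
    m=cv2.morphologyEx(m,cv2.MORPH_CLOSE,np.ones((5,5)))
    n,l,s,c=cv2.connectedComponentsWithStats(m)
    for i in range(1,n):
        if s[i,4]>100:
            cs,_=cv2.findContours((l==i).astype(np.uint8),cv2.RETR_EXTERNAL,cv2.CHAIN_APPROX_NONE)
            e=cv2.fitEllipse(cv2.convexHull(max(cs,key=len)))
            print("blue",s[i],np.round(e[0],1),np.round(e[1],1),at_z(w,e[0],z).round(4))
E
python3 - <<'E'
from h import *
w=look("w2");blues(w)
t=ctrl.get_image("top");blues(t);t=ctrl.get_image("side");blues(t)
E
```

```text
t 4.6167 ee [0.5789 0.1935 0.1375] [ 1.7993e+02 -5.0000e-02 -9.0070e+01] w 0.69 F [-0.61  0.01 -3.74]
blue [235   0  38   7 199] [253.   -7.3] [28.1 43.6] [0.5803 0.0316 0.018 ]
blue [ 214   32   77   83 4983] [252.1  72.9] [77.2 83.2] [0.5811 0.0907 0.018 ]
blue [  15   88   51   50 1406] [ 42.2 110.6] [45.9 60.7] [0.7807 0.7169 0.018 ]
blue [335 116  18  17 182] [343.5 124. ] [15.3 17.5] [ 0.7329 -0.2764  0.018 ]
blue [  0 158  37  43 693] [ 19.5 178.4] [44.4 55.3] [0.5498 0.7656 0.018 ]
blue [218 160  19  19 275] [227.2 168.9] [18.1 18.7] [0.5822 0.0932 0.018 ]
blue [245 163  15  14 169] [252.3 169.6] [14.1 14.6] [0.5805 0.015  0.018 ]
blue [268 165  12  11 107] [273.7 170. ] [11.1 11.5] [ 0.5795 -0.0518  0.018 ]
blue [211  27  18  43 405] [220.5  48.3] [19.9 43.2] [0.781  0.8362 0.018 ]
blue [106  36  25  20 287] [119.1  46.6] [18. 27.] [0.4186 1.0468 0.018 ]
blue [152  53  42  37 970] [173.1  71.6] [38.1 44.5] [0.5471 0.7556 0.018 ]
blue [254 169  22  15 261] [264.7 176. ] [14.8 21.6] [0.5811 0.0933 0.018 ]
blue [269 187  18  14 188] [277.6 193.5] [12.9 18.1] [0.5793 0.0153 0.018 ]
blue [282 204  16  12 141] [289.6 209.5] [11.2 15.3] [ 0.5784 -0.0516  0.018 ]
blue [295 220  13  10 102] [300.7 224.3] [ 9.5 12.6] [ 0.5774 -0.1099  0.018 ]
blue [375 228  19  19 281] [383.9 237.9] [19.2 26.6] [ 0.7421 -0.2478  0.018 ]
```

View pics/w2.png

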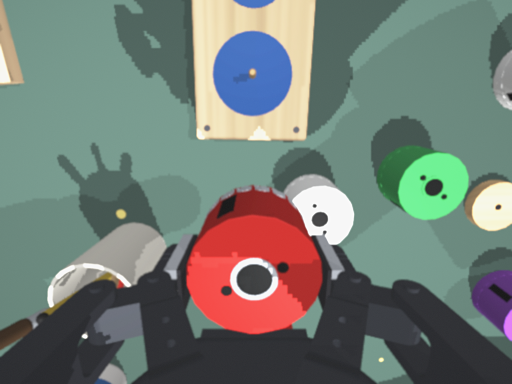

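Run:
```python
from h import *
w=look("w2b");hole(w,(254,280),30,.172)
```

```text
t 4.7667 ee [0.577  0.196  0.1384] [ 1.7999e+02  2.0000e-02 -8.9830e+01] w 0.689 F [-1.13  0.32 -1.48]
hole [253.8 278.7] [   6    8   49   43 1644] [0.5764 0.1927 0.172 ]
```

Call:
{"api": "step_arm", "payload": {
  "series": [
    [0,0,0,0.4,-2.1,0,255],
    [0,0,0,0,-4,0,255],
    [0,0,0,0,-3,0,255],
    [0,0,0,0,-1,0,255],
    [0,0,0,0,0,-3,255],
    [0,0,0,0,0,-3,255],
    [0,0,0,0,0,-2,255],
    [0,0,0,0,0,0,255],
    [0,0,0,0,0,0,255]
  ]
}}

```text
t: 5.52
ee_pos: [0.5806, 0.0953, 0.0583]
tcp_rot: [179.9, -0.1, -89.7]
force: [0.3, 0.1, -2.1]
width: 0.688
```

Run:
```python
from h import *
w=look("w3");hole(w,(254,280),30,.092);blues(w)
t=ctrl.get_image("side");cv2.imwrite("pics/s3.png",cv2.resize(t["frame"][100:280,200:380,::-1],(720,720)))
```

```text
t 5.5667 ee [0.5818 0.0955 0.0601] [-179.89   -0.    -89.74] w 0.692 F [-0.02  0.1  -0.99]
hole [253.9 278.6] [   6    8   48   42 1597] [0.5797 0.0926 0.092 ]
blue [233   0  50  11 391] [256.6 -13.2] [47.1 59.4] [ 0.5789 -0.0417  0.018 ]
blue [ 210   44   90   96 6634] [254.8  91.8] [90.1 95.3] [0.5796 0.0128 0.018 ]
blue [ 204  167   97   51 1582] [252.  210.8] [87.7 96.3] [0.5809 0.089  0.018 ]
```

View pics/s3.png

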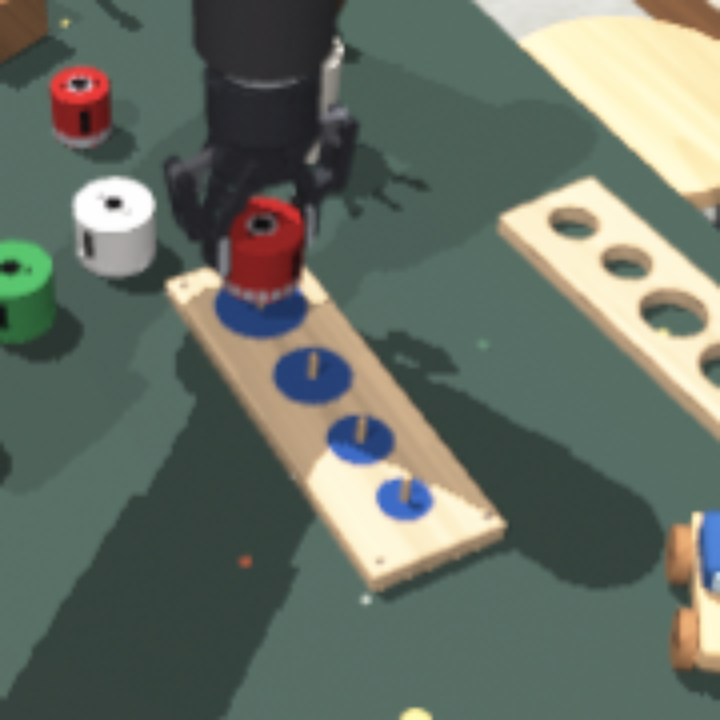

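The side view shows the held 60 centred over the big disc and its dowel. I'll lower it.

Call:
{"api": "step_arm", "payload": {
  "series": [
    [0,0,0,0,-0.05,-1.2,255],
    [0,0,0,0,0,-1.0,255],
    [0,0,0,0,0,-0.3,255],
    [0,0,0,0,0,-0.2,255],
    [0,0,0,0,0,-0.1,255],
    [0,0,0,0,0,0,255]
  ]
}}

```text
t: 6.12
ee_pos: [0.5813, 0.0941, 0.0302]
tcp_rot: [180.0, -0.0, -89.8]
force: [0.5, -0.1, -1.8]
width: 0.691
```

Call:
{"api": "step_arm", "payload": {
  "series": [
    [0,0,0,0,0,-0.1,255],
    [0,0,0,0,0,-0.1,255],
    [0,0,0,0,0,0,255]
  ]
}}

```text
t: 6.37
ee_pos: [0.5817, 0.0942, 0.0293]
tcp_rot: [-179.9, -0.0, -89.8]
force: [-2.3, -0.6, 1.2]
width: 0.692
```

Call:
{"api": "step_arm", "payload": {
  "series": [
    [0,0,0,0,0,-0.1,255],
    [0,0,0,0,0,-0.1,255],
    [0,0,0,0,0,0,255]
  ]
}}

```text
t: 6.62
ee_pos: [0.5818, 0.0941, 0.0292]
tcp_rot: [-179.9, -0.0, -89.8]
force: [-9.1, -0.7, 12.0]
width: 0.688
```

Call:
{"api": "step_arm", "payload": {
  "series": [
    [0,0,0,0,0,0.15,160],
    [0,0,0,0,0,0,40],
    [0,0,0,0,0,0,0],
    [0,0,0,0,0,0,0],
    [0,0,0,0,0,0,0],
    [0,0,0,0,0,0,0],
    [0,0,0,0,0,1,0],
    [0,0,0,0,0,3,0],
    [0,0,0,0,0,4,0],
    [0,0,0,0,0,4,0]
  ]
}}

```text
t: 7.45
ee_pos: [0.5807, 0.0937, 0.1492]
tcp_rot: [179.9, -0.1, -89.8]
force: [1.8, 0.9, 0.5]
width: 1.005
```

Run:
```python
from h import *
w=look("w4");reds(w,.064);blues(w)
```

```text
t 7.5 ee [0.5847 0.094  0.1604] [-1.7924e+02  8.0000e-02 -8.9800e+01] w 0.998 F [ 0.58 -0.86  9.82]
red [ 218  154   69   74 3346] [252.3 191.5] [0.581  0.0872 0.064 ]
blue [ 230    0   53   46 1908] [256.1  14.9] [52.2 61.3] [ 0.5784 -0.0541  0.018 ]
blue [ 225   68   59   62 2833] [254.2  98.8] [59.  61.9] [0.5796 0.0132 0.018 ]
blue [220 150  66  31 216] [252.4 180.7] [62.6 65.7] [0.5811 0.0899 0.018 ]
```

View pics/w4.png

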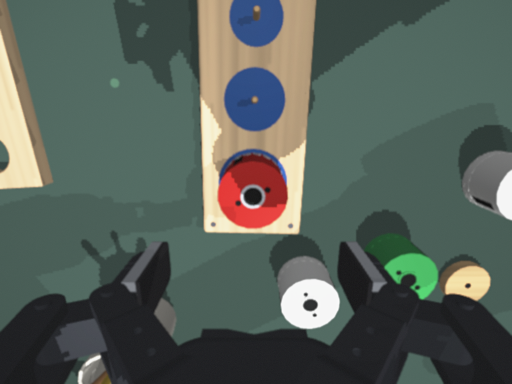

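The wrist view shows the 60 standing on its disc (hole about (252,196)). Next the 48.

Call:
{"api": "step_arm", "payload": {
  "series": [
    [0,0,0,-0.3,3,1,0],
    [0,0,0,-0.3,4,1,0],
    [0,0,0,-0.3,4,1,0],
    [0,0,0,-0.3,4,1,0],
    [0,0,0,-0.3,4,0,0],
    [0,0,0,-0.3,4,0,0],
    [0,0,0,-0.2,3.3,0,0],
    [0,0,0,0,0,0,0],
    [0,0,0,0,0,0,0]
  ]
}}

```text
t: 8.25
ee_pos: [0.5607, 0.3589, 0.1873]
tcp_rot: [180.0, -0.0, -89.7]
force: [1.7, -0.6, -0.9]
width: 1.003
```

Run:
```python
from h import *
w=look("w5");reds(w,.046)
```

```text
t 8.3 ee [0.5611 0.3577 0.1878] [ 1.7999e+02 -3.0000e-02 -8.9760e+01] w 1.004 F [ 0.19  0.01 -0.1 ]
red [ 65  77  43  37 419] [86.9 95.8] [0.7172 0.2763 0.046 ]
red [ 230  153   46   50 1320] [252.8 177.5] [0.5608 0.3544 0.046 ]
```

View pics/w5.png

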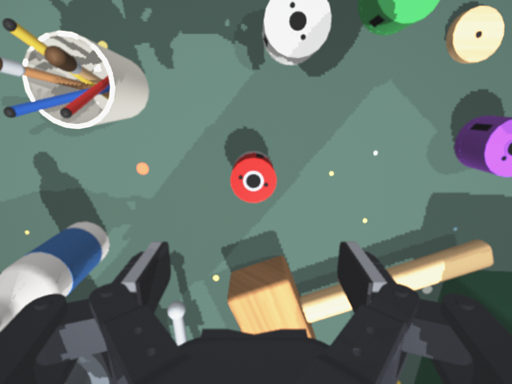

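Call:
{"api": "step_arm", "payload": {
  "series": [
    [0,0,0,0,0,-3.0,0],
    [0,0,0,0,0,-4,0],
    [0,0,0,0,0,-4,0],
    [0,0,0,0,0,-3,0],
    [0,0,0,0,0,-2.5,0],
    [0,0,0,0,0,-1.0,0],
    [0,0,0,0,0,0,0],
    [0,0,0,0,0,0,60],
    [0,0,0,0,0,0,120],
    [0,0,0,0,0,0,200]
  ]
}}

```text
t: 9.13
ee_pos: [0.5625, 0.358, 0.0157]
tcp_rot: [-179.8, 0.2, -89.8]
force: [0.8, -0.0, -0.6]
width: 0.607
```

Call:
{"api": "step_arm", "payload": {
  "series": [
    [0,0,0,0,0,0,255],
    [0,0,0,0,0,0,255],
    [0,0,0,0,0,0,255],
    [0,0,0,0,0,0,255],
    [0,0,0,0,0,0,255]
  ]
}}

```text
t: 9.55
ee_pos: [0.5625, 0.358, 0.0158]
tcp_rot: [-179.8, 0.1, -89.8]
force: [-0.4, 0.1, 6.7]
width: 0.555
```

Call:
{"api": "step_arm", "payload": {
  "series": [
    [0,0,0,0,0,1.5,255],
    [0,0,0,0,0,3.5,255],
    [0,0,0,0,0,4,255],
    [0,0,0,0,0,4,255],
    [0,0,0,0.2,-4,0,255],
    [0,0,0,0.4,-4,0,255],
    [0,0,0,0.4,-4,0,255],
    [0,0,0,0.4,-4,0,255],
    [0,0,0,0.4,-4,0,255],
    [0,0,0,0.1,-4,0,255]
  ]
}}

```text
t: 10.38
ee_pos: [0.5801, 0.1155, 0.143]
tcp_rot: [-180.0, 0.0, -89.8]
force: [-0.3, 0.1, -1.2]
width: 0.553
```

Call:
{"api": "step_arm", "payload": {
  "series": [
    [0,0,0,0,-0.3,0,255],
    [0,0,0,0,0,0,255],
    [0,0,0,0,0,0,255]
  ]
}}

```text
t: 10.63
ee_pos: [0.5803, 0.1142, 0.143]
tcp_rot: [-180.0, 0.0, -89.9]
force: [0.2, 1.9, -2.9]
width: 0.549
```

Run:
```python
from h import *
w=look("w6");hole(w,(254,280),30,.170);blues(w)
```

```text
t 10.6833 ee [0.5802 0.1149 0.1428] [ 1.800e+02  3.000e-02 -8.981e+01] w 0.552 F [ 0.84  0.84 -2.03]
hole [253.8 277.9] [   7    8   46   41 1478] [0.5794 0.1156 0.17  ]
blue [232   0  48  17 585] [255.5 -12. ] [52.1 56.8] [ 0.5786 -0.0508  0.018 ]
blue [ 223   40   63   67 3179] [254.   73.5] [61.9 66.7] [0.5796 0.0132 0.018 ]
blue [220 128  67  28 211] [252.4 161. ] [66.5 68.6] [0.5809 0.0898 0.018 ]
```

View pics/w6.png

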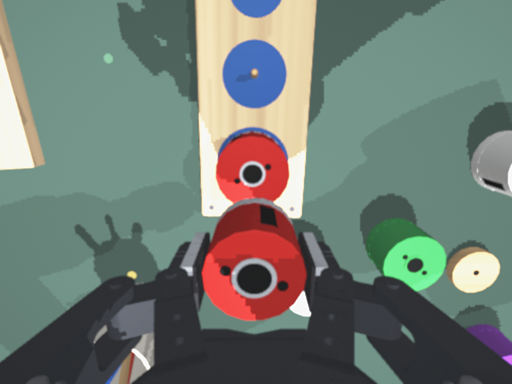

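Run:
```python
from h import *
w=look("w6b");hole(w,(254,280),30,.173);hole(w,(252,174),18,.064)
```

```text
t 10.7333 ee [0.5802 0.1153 0.1427] [ 1.7999e+02  2.0000e-02 -8.9770e+01] w 0.552 F [ 0.71  0.26 -2.13]
hole [253.9 277.8] [   7    8   46   41 1477] [0.5793 0.1141 0.173 ]
hole [252.  172.8] [  5   4  27  26 548] [0.5809 0.0912 0.064 ]
```

Call:
{"api": "step_arm", "payload": {
  "series": [
    [0,0,0,0,-2,0,255],
    [0,0,0,0,-4,0,255],
    [0,0,0,0,-3,0,255],
    [0,0,0,0,-1.05,0,255],
    [0,0,0,0,0,-3,255],
    [0,0,0,0,0,-3,255],
    [0,0,0,0,0,-2,255],
    [0,0,0,0,0,0,255],
    [0,0,0,0,0,0,255]
  ]
}}

```text
t: 11.48
ee_pos: [0.5799, 0.0144, 0.0621]
tcp_rot: [179.9, -0.1, -89.7]
force: [1.2, 0.6, -0.8]
width: 0.554
```

Run:
```python
from h import *
w=look("w7");hole(w,(254,280),30,.093);blues(w)
t=ctrl.get_image("side");cv2.imwrite("pics/s7.png",cv2.resize(t["frame"][100:280,200:380,::-1],(540,540)))
```

```text
t 11.5333 ee [0.581  0.0145 0.064 ] [-1.7994e+02 -4.0000e-02 -8.9740e+01] w 0.55 F [ 0.01  0.24 -0.76]
hole [253.8 277.9] [   7    8   46   41 1477] [0.5791 0.0133 0.093 ]
blue [ 227    0   63   49 2395] [258.1  12.1] [63.7 72.6] [ 0.5772 -0.1114  0.018 ]
blue [ 221   80   70   73 3917] [255.5 116.1] [70.4 72.5] [ 0.5783 -0.0538  0.018 ]
blue [ 215  179   77   44 1339] [252.8 214.3] [71.  77.2] [0.5796 0.0121 0.018 ]
```

View pics/s7.png

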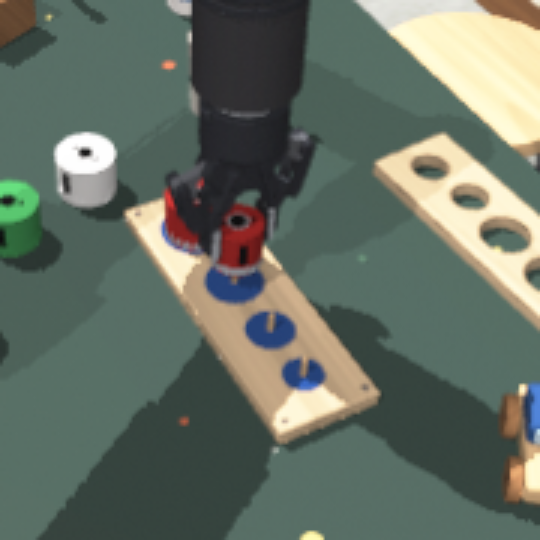

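The side view shows the 48 above its disc and dowel. I'll lower it.

Call:
{"api": "step_arm", "payload": {
  "series": [
    [0,0,0,0.05,0,-1.2,255],
    [0,0,0,0,0,-1.0,255],
    [0,0,0,0,0,-0.4,255],
    [0,0,0,0,0,-0.2,255],
    [0,0,0,0,0,-0.1,255],
    [0,0,0,0,0,-0.1,255],
    [0,0,0,0,0,0,255]
  ]
}}

```text
t: 12.17
ee_pos: [0.5811, 0.0135, 0.0338]
tcp_rot: [-180.0, -0.0, -89.8]
force: [-3.3, -0.9, 4.4]
width: 0.552
```

Call:
{"api": "step_arm", "payload": {
  "series": [
    [0,0,0,0,0,-0.1,255],
    [0,0,0,0,0,0,255]
  ]
}}

```text
t: 12.33
ee_pos: [0.5812, 0.0135, 0.0338]
tcp_rot: [-179.9, -0.0, -89.8]
force: [-7.1, -0.3, 8.6]
width: 0.553
```

Call:
{"api": "step_arm", "payload": {
  "series": [
    [0,0,0,0,0,0.1,130],
    [0,0,0,0,0,0,40],
    [0,0,0,0,0,0,0],
    [0,0,0,0,0,0,0],
    [0,0,0,0,0,0,0],
    [0,0,0,0,0,0,0],
    [0,0,0,0,0,1,0],
    [0,0,0,0,0,3,0],
    [0,0,0,0,0,4,0],
    [0,0,0,0,0,4,0]
  ]
}}

```text
t: 13.17
ee_pos: [0.5801, 0.0133, 0.1542]
tcp_rot: [179.9, -0.1, -89.8]
force: [1.6, 0.1, -0.1]
width: 1.001
```

Call:
{"api": "step_arm", "payload": {
  "series": [
    [0,0,0,-0.4,-3,1,0],
    [0,0,0,-0.4,-4,1,0],
    [0,0,0,-0.4,-4,1,0],
    [0,0,0,-0.4,-4,0.5,0],
    [0,0,0,-0.4,-4,0,0],
    [0,0,0,-0.4,-4,0,0],
    [0,0,0,-0.4,-4,0,0],
    [0,0,0,-0.3,-4,0,0],
    [0,0,0,0,-4,0,0],
    [0,0,0,0,-0.7,0,0]
  ]
}}

```text
t: 14.0
ee_pos: [0.5483, -0.3485, 0.1878]
tcp_rot: [179.9, -0.1, -90.1]
force: [0.3, 1.3, -0.1]
width: 1.003
```

Run:
```python
from h import *
w=look("w8");w=look("w8");reds(w,.046)
```

```text
t 14.05 ee [ 0.5486 -0.3474  0.1876] [ 1.7993e+02 -3.0000e-02 -9.0100e+01] w 0.996 F [-1.45  0.91 -1.22]
t 14.1 ee [ 0.5491 -0.3454  0.1876] [179.95  -0.   -90.03] w 1.0 F [-0.25  0.64 -0.83]
red [236 164  36  40 704] [253.5 182.3] [ 0.5479 -0.3468  0.046 ]
red [324 199  34  34 526] [338.8 212.8] [ 0.4578 -0.3134  0.046 ]
```

View pics/w8.png

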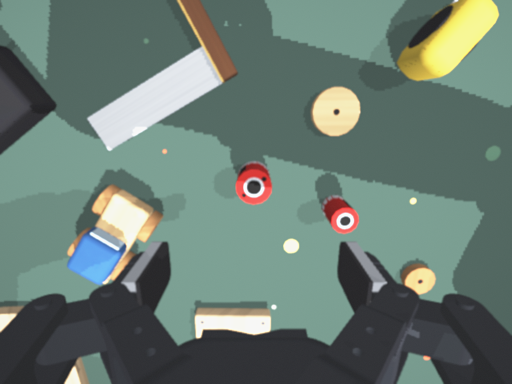

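Run:
```python
from h import *
w=look("w9");hole(w,(254,187),12,.046);hole(w,(345,221),12,.046)
for q in ["saw_30_mid","saw_38_mid"]:
    print(q,[(np.round(d["xyz"],4).tolist(),round(d["p"],2)) for d in ctrl.pinpoint(w,q)])
c=cv2.resize(w["frame"][150:250,220:380,::-1],(800,500));cv2.imwrite("pics/c9.png",c)
```

```text
t 14.15 ee [ 0.5495 -0.344   0.1879] [179.98   0.   -89.93] w 1.002 F [ 0.25 -0.12 -0.61]
hole [254.  185.2] [  1   0  23  21 358] [ 0.5479 -0.3417  0.046 ]
hole [345.4 218.9] [  4   2  18  17 243] [ 0.4506 -0.3045  0.046 ]
saw_30_mid [([0.4517, -0.3012, 0.028], 0.83)]
saw_38_mid [([0.5484, -0.3397, 0.0218], 0.87)]
```

View pics/c9.png

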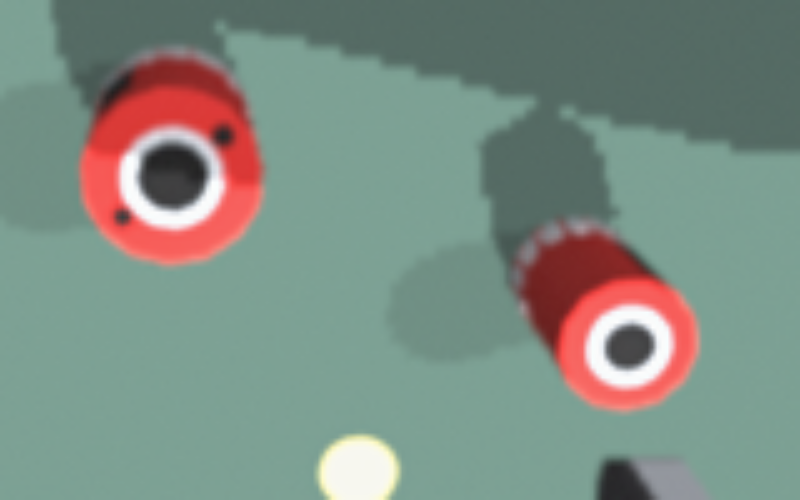

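Two red saws only here: the 38 at (254,185) and the 30 at (345,219), with clearly different cap sizes. I'll grasp the 38.

Call:
{"api": "step_arm", "payload": {
  "series": [
    [0,0,0,-0.1,0.2,-3.0,0],
    [0,0,0,0,0,-4,0],
    [0,0,0,0,0,-4,0],
    [0,0,0,0,0,-3,0],
    [0,0,0,0,0,-2.5,0],
    [0,0,0,0,0,-1.0,0],
    [0,0,0,0,0,0,0],
    [0,0,0,0,0,0,60],
    [0,0,0,0,0,0,120],
    [0,0,0,0,0,0,200]
  ]
}}

```text
t: 15.08
ee_pos: [0.5503, -0.3416, 0.0156]
tcp_rot: [-179.8, -0.1, -89.8]
force: [0.5, 0.4, -0.1]
width: 0.601
```

Call:
{"api": "step_arm", "payload": {
  "series": [
    [0,0,0,0,0,0,255],
    [0,0,0,0,0,0,255],
    [0,0,0,0,0,0,255],
    [0,0,0,0,0,0,255],
    [0,0,0,0,0,0,255],
    [0,0,0,0,0,0,255]
  ]
}}

```text
t: 15.58
ee_pos: [0.5497, -0.3417, 0.0149]
tcp_rot: [-179.9, -0.1, -89.8]
force: [-0.8, 2.1, 6.6]
width: 0.422
```

Call:
{"api": "step_arm", "payload": {
  "series": [
    [0,0,0,0,0,1.5,255],
    [0,0,0,0,0,3.5,255],
    [0,0,0,0,0,4,255],
    [0,0,0,0,0,4,255],
    [0,0,0,0.5,4,0,255],
    [0,0,0,0.5,4,0,255],
    [0,0,0,0.5,4,0,255],
    [0,0,0,0.5,4,0,255],
    [0,0,0,0.5,4,0,255],
    [0,0,0,0.5,4,0,255]
  ]
}}

```text
t: 16.42
ee_pos: [0.5785, -0.0995, 0.1428]
tcp_rot: [-180.0, 0.0, -89.9]
force: [1.6, -0.5, -1.4]
width: 0.428
```

Call:
{"api": "step_arm", "payload": {
  "series": [
    [0,0,0,0.1,3.5,0,255],
    [0,0,0,0,1.3,0,255],
    [0,0,0,0,0,0,255],
    [0,0,0,0,0,0,255],
    [0,0,0,0,0,0,255]
  ]
}}

```text
t: 16.83
ee_pos: [0.5797, -0.054, 0.1427]
tcp_rot: [180.0, -0.0, -89.9]
force: [-0.1, -0.3, -1.5]
width: 0.425
```

Run:
```python
from h import *
w=look("w10");hole(w,(254,278),26,.174);blues(w)
```

```text
t 16.8833 ee [ 0.5797 -0.0544  0.1427] [ 1.7998e+02 -1.0000e-02 -8.9900e+01] w 0.423 F [ 0.32  0.15 -1.11]
hole [253.  279.4] [   0    7   50   41 1562] [ 0.5792 -0.0547  0.174 ]
blue [ 236  106   40   40 1195] [255.8 125.3] [39.3 40.1] [ 0.5772 -0.1114  0.018 ]
blue [ 232  165   46   42 1455] [254.4 186.5] [43.1 45. ] [ 0.5783 -0.0537  0.018 ]
```

View pics/w10.png

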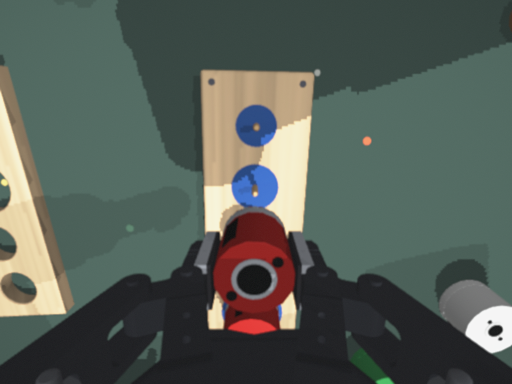

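Disc 38 is visible at (254,187) with the saw in hand above it at (254,279). It needs about +1 mm in y.

Call:
{"api": "step_arm", "payload": {
  "series": [
    [0,0,0,-0.1,0.1,-3,255],
    [0,0,0,0,0,-3,255],
    [0,0,0,0,0,-2,255],
    [0,0,0,0,0,0,255],
    [0,0,0,0,0,0,255]
  ]
}}

```text
t: 17.3
ee_pos: [0.5782, -0.0537, 0.0622]
tcp_rot: [179.9, -0.1, -89.9]
force: [0.0, -0.5, 0.8]
width: 0.424
```

Run:
```python
from h import *
w=look("w11");hole(w,(254,278),26,.094)
t=ctrl.get_image("side");cv2.imwrite("pics/s11.png",cv2.resize(t["frame"][120:280,220:380,::-1],(640,640)))
```

```text
t 17.35 ee [ 0.5794 -0.0534  0.0641] [-1.7994e+02 -5.0000e-02 -8.9890e+01] w 0.42 F [ 0.48 -0.22 -0.67]
hole [253.8 278.9] [   3    7   47   41 1508] [ 0.5774 -0.055   0.094 ]
```

View pics/s11.png

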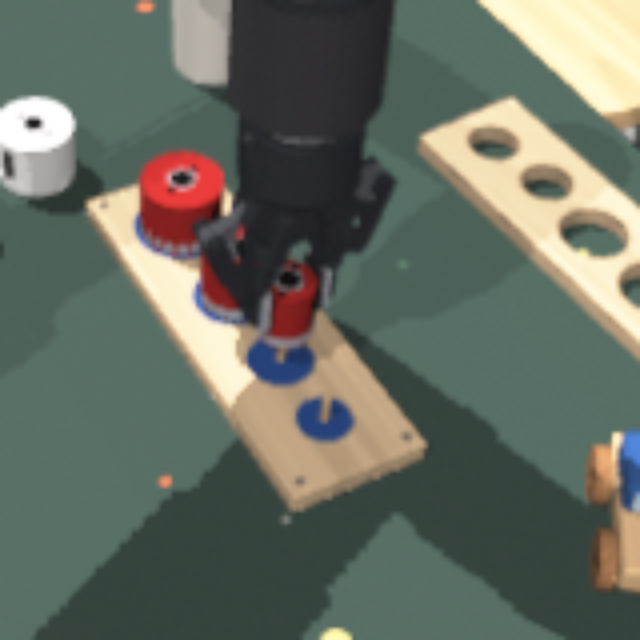

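The side view shows the 38 above its dowel. I'll nudge +1.5 mm in y and lower.

Call:
{"api": "step_arm", "payload": {
  "series": [
    [0,0,0,0.05,0.15,-1.2,255],
    [0,0,0,0,0,-1.0,255],
    [0,0,0,0,0,-0.4,255],
    [0,0,0,0,0,-0.2,255],
    [0,0,0,0,0,-0.1,255],
    [0,0,0,0,0,-0.1,255],
    [0,0,0,0,0,0,255]
  ]
}}

```text
t: 17.98
ee_pos: [0.5795, -0.0508, 0.0331]
tcp_rot: [-180.0, -0.0, -89.8]
force: [0.2, -0.1, -1.9]
width: 0.427
```

Call:
{"api": "step_arm", "payload": {
  "series": [
    [0,0,0,0,0,-0.1,255],
    [0,0,0,0,0,0,255]
  ]
}}

```text
t: 18.15
ee_pos: [0.5797, -0.0508, 0.0329]
tcp_rot: [-179.9, -0.0, -89.8]
force: [-2.0, 1.3, 3.4]
width: 0.424
```

Call:
{"api": "step_arm", "payload": {
  "series": [
    [0,0,0,0,0,-0.05,255],
    [0,0,0,0,0,0.05,110],
    [0,0,0,0,0,0,40],
    [0,0,0,0,0,0,0],
    [0,0,0,0,0,0,0],
    [0,0,0,0,0,0,0],
    [0,0,0,0,0,1,0],
    [0,0,0,0,0,3,0],
    [0,0,0,0,0,4,0],
    [0,0,0,0,0,4,0]
  ]
}}

```text
t: 18.98
ee_pos: [0.5786, -0.0511, 0.1532]
tcp_rot: [179.9, -0.0, -89.8]
force: [0.8, 0.2, 1.7]
width: 0.995
```

Run:
```python
from h import *
w=look("w12");w=look("w12");reds(w,.064);blues(w)
```

```text
t 19.0333 ee [ 0.5824 -0.0518  0.1643] [-1.7925e+02 -1.0000e-01 -8.9810e+01] w 1.0 F [ 1.35 -0.82 10.25]
t 19.0833 ee [ 0.5828 -0.0513  0.1616] [-1.792e+02 -2.000e-02 -8.981e+01] w 1.002 F [ 0.7  -0.09  0.54]
red [239 167  40  47 964] [258.6 188.9] [ 0.5787 -0.0563  0.064 ]
red [ 228  223   56  110 3691] [256. 281.] [0.5804 0.0371 0.064 ]
blue [ 243  104   36   37 1029] [260.6 121.8] [36.4 37. ] [ 0.5772 -0.1114  0.018 ]
blue [238 159  42  26 251] [258.9 178.7] [39.7 41.5] [ 0.5782 -0.054   0.018 ]
blue [234 216  48  29 160] [257.4 236.9] [42.1 47.6] [0.5793 0.0121 0.018 ]
```

View pics/w12.png

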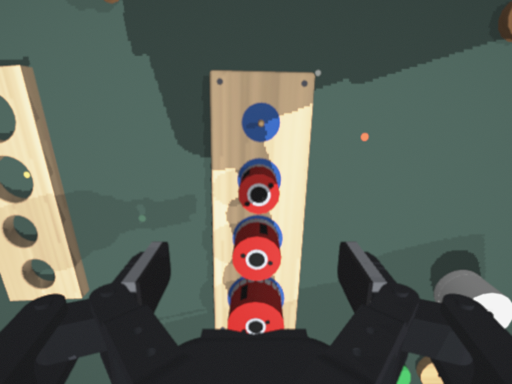

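Three saws are on the board and disc 30 is free at (261,122). Now the 30.

Call:
{"api": "step_arm", "payload": {
  "series": [
    [0,0,0,-1.25,-2.5,1,0],
    [0,0,0,-1.6,-3.2,1,0],
    [0,0,0,-1.6,-3.2,1,0],
    [0,0,0,-1.6,-3.2,0.5,0],
    [0,0,0,-1.6,-3.2,0,0],
    [0,0,0,-1.6,-3.2,0,0],
    [0,0,0,-1.6,-3.2,0,0],
    [0,0,0,-1.4,-2.8,0,0],
    [0,0,0,-0.5,-0.8,0,0],
    [0,0,0,0,0,0,0]
  ]
}}

```text
t: 19.92
ee_pos: [0.4506, -0.3057, 0.1874]
tcp_rot: [-180.0, -0.0, -90.0]
force: [0.9, 0.3, 0.3]
width: 1.001
```

Call:
{"api": "step_arm", "payload": {
  "series": [
    [0,0,0,0,0,0,0],
    [0,0,0,0,0,0,0]
  ]
}}

```text
t: 20.08
ee_pos: [0.4522, -0.3032, 0.187]
tcp_rot: [-180.0, 0.0, -89.8]
force: [0.4, 0.2, -0.4]
width: 1.002
```

Run:
```python
from h import *
w=look("w13");reds(w,.046);hole(w,(254,185),11,.046)
```

```text
t 20.1333 ee [ 0.4524 -0.303   0.1869] [-179.99    0.    -89.76] w 1.0 F [0.91 0.13 1.08]
red [241 162  28  32 424] [254.3 176.1] [ 0.451  -0.3091  0.046 ]
hole [254.7 181.2] [  3   0  18  16 241] [ 0.4506 -0.3038  0.046 ]
```

View pics/w13.png

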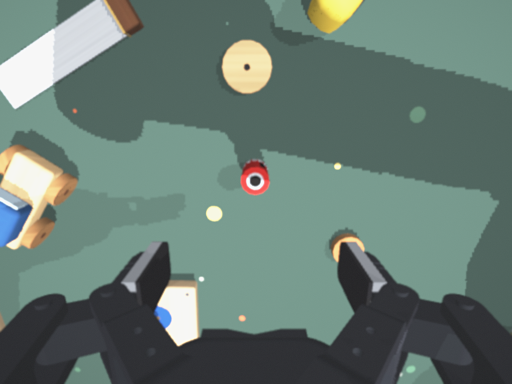

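The 30 sits between the fingers at (255,181). I'll descend and grip.

Call:
{"api": "step_arm", "payload": {
  "series": [
    [0,0,0,-0.05,-0.05,-3.0,0],
    [0,0,0,0,0,-4,0],
    [0,0,0,0,0,-4,0],
    [0,0,0,0,0,-3,0],
    [0,0,0,0,0,-2.5,0],
    [0,0,0,0,0,-1.0,0],
    [0,0,0,0,0,0,0],
    [0,0,0,0,0,0,60],
    [0,0,0,0,0,0,120],
    [0,0,0,0,0,0,180]
  ]
}}

```text
t: 20.97
ee_pos: [0.4528, -0.3047, 0.0141]
tcp_rot: [-179.8, -0.1, -89.8]
force: [-0.5, 0.6, 0.2]
width: 0.604
```

Call:
{"api": "step_arm", "payload": {
  "series": [
    [0,0,0,0,0,0,200],
    [0,0,0,0,0,0,255],
    [0,0,0,0,0,0,255],
    [0,0,0,0,0,0,255],
    [0,0,0,0,0,0,255],
    [0,0,0,0,0,0,255],
    [0,0,0,0,0,0,255]
  ]
}}

```text
t: 21.55
ee_pos: [0.4521, -0.3047, 0.0132]
tcp_rot: [-179.9, -0.1, -89.8]
force: [-0.8, 2.7, 5.8]
width: 0.338
```

Call:
{"api": "step_arm", "payload": {
  "series": [
    [0,0,0,0,0,1.5,255],
    [0,0,0,0,0,3.5,255],
    [0,0,0,0,0,4,255],
    [0,0,0,0,0,4,255],
    [0,0,0,2.1,3.2,0,255],
    [0,0,0,2.1,3.2,0,255],
    [0,0,0,2.1,3.2,0,255],
    [0,0,0,2.1,3.2,0,255],
    [0,0,0,2.1,3.2,0,255],
    [0,0,0,2.1,3.3,0,255]
  ]
}}

```text
t: 22.38
ee_pos: [0.5778, -0.1097, 0.1415]
tcp_rot: [180.0, 0.0, -89.8]
force: [0.4, -0.3, -1.1]
width: 0.338
```

Call:
{"api": "step_arm", "payload": {
  "series": [
    [0,0,0,0,0,0,255],
    [0,0,0,0,0,0,255],
    [0,0,0,0,0,0,255],
    [0,0,0,0,0,0,255]
  ]
}}

```text
t: 22.72
ee_pos: [0.5768, -0.1121, 0.1416]
tcp_rot: [180.0, -0.0, -89.9]
force: [0.5, 0.5, -0.4]
width: 0.339
```

Run:
```python
from h import *
w=look("w14");hole(w,(254,278),24,.175);blues(w)
```

```text
t 22.7667 ee [ 0.5768 -0.1123  0.1418] [179.99  -0.   -89.91] w 0.341 F [-0.64  0.04 -1.15]
hole [253.9 281.8] [   5   11   39   35 1080] [ 0.5759 -0.1129  0.175 ]
blue [   7    0   84   37 1804] [76.5 56.8] [30.8 45.1] [ 0.7272 -0.2262  0.018 ]
blue [234 170  38  36 976] [252.6 187. ] [35.4 37. ] [ 0.5771 -0.1115  0.018 ]
```

View pics/w14.png

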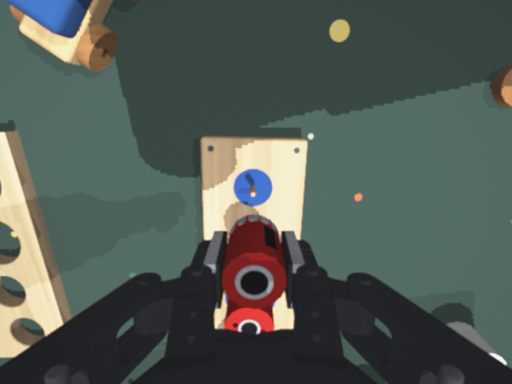

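Disc 30 is at (253,187). The saw in hand measures (0.576, -0.113) against the disc at (0.577, -0.111), so I'll correct by +1 mm and +2 mm and go down.

Call:
{"api": "step_arm", "payload": {
  "series": [
    [0,0,0,0.1,0.2,-3,255],
    [0,0,0,0,0,-3,255],
    [0,0,0,0,0,-2,255],
    [0,0,0,0,0,0,255],
    [0,0,0,0,0,0,255]
  ]
}}

```text
t: 23.18
ee_pos: [0.5775, -0.1104, 0.0615]
tcp_rot: [179.9, -0.0, -89.9]
force: [-0.1, -0.2, -0.6]
width: 0.341
```

Run:
```python
from h import *
w=look("w15");hole(w,(254,281),24,.095)
t=ctrl.get_image("side");cv2.imwrite("pics/s15.png",cv2.resize(t["frame"][150:270,240:360,::-1],(600,600)))
```

```text
t 23.2333 ee [ 0.5787 -0.1103  0.0633] [-1.7992e+02 -5.0000e-02 -8.9870e+01] w 0.34 F [ 0.06 -0.55 -0.43]
hole [253.9 281.8] [   5    8   39   35 1084] [ 0.5766 -0.1113  0.095 ]
```

View pics/s15.png

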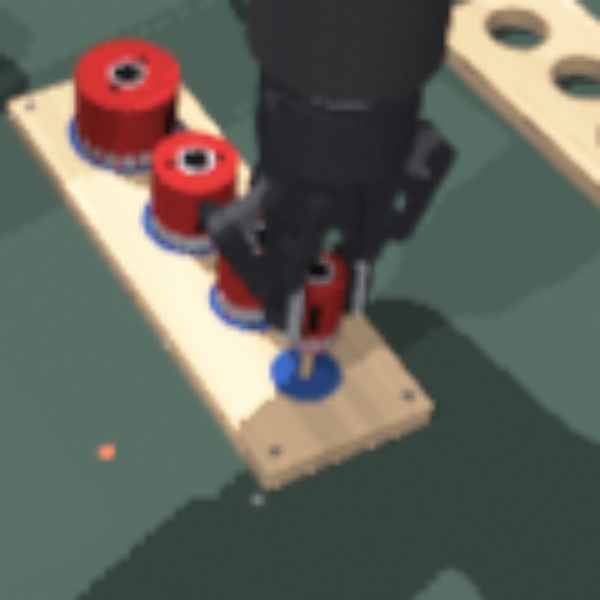

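The 30 hangs above its dowel, and I'll lower it.

Call:
{"api": "step_arm", "payload": {
  "series": [
    [0,0,0,0.05,0,-1.2,255],
    [0,0,0,0,0,-1.0,255],
    [0,0,0,0,0,-0.4,255],
    [0,0,0,0,0,-0.2,255],
    [0,0,0,0,0,-0.1,255],
    [0,0,0,0,0,-0.1,255],
    [0,0,0,0,0,0,255]
  ]
}}

```text
t: 23.87
ee_pos: [0.579, -0.1093, 0.0319]
tcp_rot: [-180.0, -0.0, -89.8]
force: [0.5, -0.3, -0.8]
width: 0.34
```

Call:
{"api": "step_arm", "payload": {
  "series": [
    [0,0,0,0,0,-0.1,255],
    [0,0,0,0,0,0,255]
  ]
}}

```text
t: 24.03
ee_pos: [0.5792, -0.1093, 0.0313]
tcp_rot: [-179.9, -0.0, -89.8]
force: [-0.2, -1.0, -0.2]
width: 0.336
```

Call:
{"api": "step_arm", "payload": {
  "series": [
    [0,0,0,0,0,-0.1,255],
    [0,0,0,0,0,0,255]
  ]
}}

```text
t: 24.2
ee_pos: [0.5792, -0.1094, 0.0313]
tcp_rot: [-179.9, -0.0, -89.8]
force: [-2.5, 0.9, 6.3]
width: 0.34
```

Call:
{"api": "step_arm", "payload": {
  "series": [
    [0,0,0,0,0,0,140],
    [0,0,0,0,0,0,60],
    [0,0,0,0,0,0,0],
    [0,0,0,0,0,0,0],
    [0,0,0,0,0,0,0],
    [0,0,0,0,0,0,0],
    [0,0,0,0,0,1,0],
    [0,0,0,0,0,3,0],
    [0,0,0,0,0,4,0],
    [0,0,0,0,0,4,0]
  ]
}}

```text
t: 25.03
ee_pos: [0.5781, -0.1095, 0.1512]
tcp_rot: [179.9, -0.0, -89.8]
force: [1.4, 1.6, 0.3]
width: 0.997
```

Call:
{"api": "step_arm", "payload": {
  "series": [
    [0,0,0,0,3,2,0],
    [0,0,0,0,4,1,0],
    [0,0,0,0,4,0,0],
    [0,0,0,0,4,0,0],
    [0,0,0,0,0,0,0],
    [0,0,0,0,0,0,0],
    [0,0,0,0,0,0,0],
    [0,0,0,0,0,0,0]
  ]
}}

```text
t: 25.7
ee_pos: [0.5789, 0.0398, 0.1802]
tcp_rot: [-180.0, -0.0, -89.9]
force: [-0.1, -1.7, 0.2]
width: 0.997
```

Run:
```python
from h import *
w=look("w16");blues(w);reds(w,.064)
t=ctrl.get_image("side");cv2.imwrite("pics/s16.png",cv2.resize(t["frame"][120:280,200:420,::-1],(770,560)))
```

```text
t 25.75 ee [0.5789 0.0396 0.1801] [-1.7999e+02 -1.0000e-02 -8.9910e+01] w 1.001 F [-0.78  0.05  0.58]
blue [238  14  37  29 134] [255.6  21.9] [36.7 40.9] [ 0.5768 -0.1103  0.018 ]
blue [229 128  49  28 149] [252.4 151.9] [48.4 49.6] [0.5796 0.0125 0.018 ]
blue [223 194  57  31 177] [251.1 219.8] [51.7 56.6] [0.581  0.0902 0.018 ]
red [237   0  35  38 646] [254.4  19.7] [ 0.578  -0.1005  0.064 ]
red [232  63  43  45 910] [253.  85.] [ 0.579  -0.0514  0.064 ]
red [ 227  132   50   54 1555] [251.3 158.3] [0.5805 0.0112 0.064 ]
red [ 222  199   59   66 2534] [251.2 232.2] [0.5805 0.0844 0.064 ]
```

View pics/w16.png

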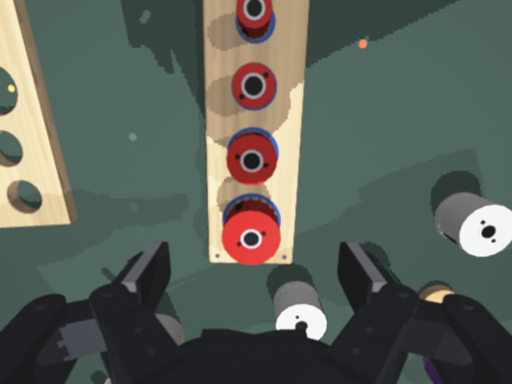

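View pics/s16.png

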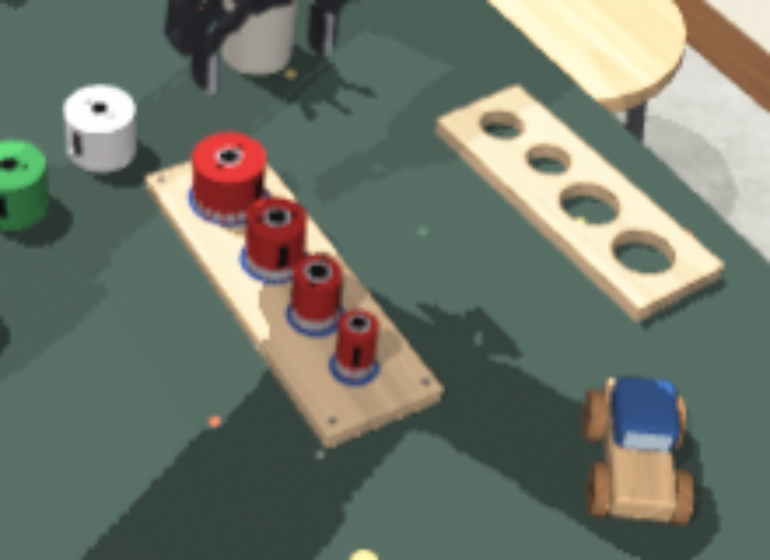

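All four stand on their discs, smallest to largest. The wrist view has the holes at (255,8), (253,86), (252,161) and (251,239). One numeric check, then I hand in.

Run:
```python
from h import *
w=look("w17")
for uv,r in (((255,10),10),((253,86),14),((252,161),14),((251,239),16)): hole(w,uv,r,.064)
s=ctrl.get_image("side")
for q in ["saw_30_mid","saw_38_mid","saw_48_mid","saw_60_mid","brush_pot_mid"]:
    print(q,[(np.round(d["xyz"],4).tolist(),round(d["p"],2)) for d in ctrl.pinpoint(s,q)])
t=ctrl.get_image("top")
print([(np.round(d["xyz"],4).tolist(),round(d["p"],2)) for d in ctrl.pinpoint(t,"toy_car_mid")])
```

```text
t 25.85 ee [0.5789 0.0396 0.1799] [ 1.800e+02 -1.000e-02 -8.993e+01] w 0.998 F [ 0.17 -0.09  0.21]
hole [254.2   8.9] [  0   0  20  20 365] [ 0.5781 -0.1082  0.064 ]
hole [253.   85.6] [  2   1  25  26 517] [ 0.579  -0.0512  0.064 ]
hole [251.3 160.9] [  2   3  23  23 420] [0.5804 0.0133 0.064 ]
hole [251.1 238.7] [  5   6  25  20 346] [0.5806 0.091  0.064 ]
saw_30_mid [([0.5797, -0.1067, 0.0423], 0.5)]
saw_38_mid [([0.5799, -0.0533, 0.0368], 0.81)]
saw_48_mid [([0.5855, 0.0123, 0.0384], 0.9)]
saw_60_mid [([0.3336, 0.0934, 0.0235], 0.87), ([0.5866, 0.0919, 0.0383], 0.86), ([0.5207, 0.2162, 0.0204], 0.84), ([0.4283, 0.1876, 0.0217], 0.77)]
brush_pot_mid [([0.706, 0.2644, 0.0412], 0.59)]
[([0.7121, -0.276, 0.0338], 0.68)]
```

```bash
python3 -c "
from workcell import ctrl
print(ctrl.sign_off())"
```

```text
the job is handed in; nothing more can be done
None
```

All four red hole saws now stand teeth down over their own dowels, in a row from smallest to largest. Each was lowered until its teeth touched the board and then let go. The job was handed in at about 26 s of the 112 s allowed.

- **Centring:** in the last wrist pictures the saw axes lie about 1 to 3 mm from the disc centres; the limit is 9 mm. The 30 mm saw is the furthest off, and its cap was partly cut off by the picture's edge. The side camera's readings were less exact: the 48 and 60 mm saws read about 5 to 6 mm off in x.
- **Car and pot:** both read within about 3 mm of their starting positions, which is no more than the measurement error.
- **Look-alikes:** I did not touch the green, purple and white saws.
- **Gripper:** it is open and clear of everything, about 18 cm above the bench.

No check failed, and no verdict was reported at hand-in.

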